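# Switch the gas selector to the green line

### The job

The lever of the gas selector is parked in the middle slot. Without gripping the lever, push it with the fingers through the gate and fully home into the slot beside the green disc, not going into any other coloured slot on the way. Leave the other things on the bench where they are.

Things in the scene. Friction and masses are not known exactly. Their poses are not given: they have to be found in the camera images.
- selector: gas selector: cream box fixed to the bench, 170 (x) x 220 (y) x 100 mm tall, its top an aluminium gate plate in a cream rim, brass fittings on its far (+x) side. Origin: centre of its underside, z up; position and yaw vary. The lever pivots both ways about a point 20 mm above the origin. Gate walls stop the lever at the channel's far side, at the channel's ends and at the slot ends
- gate_centre (a point): centre of the gate, on the selector's top (z = 100 mm), axes as the selector's. The gate cut: a cross channel along y; at its left (+y) and right (-y) ends a slot runs both forward (+x) and back (-x); from its middle a park slot runs only back. Lever head centre seen from here, mm: in the channel x 0 +-4, z 55; channel ends y +-47 to 51; parked x -30 to -40, y 0
- lever_head (a point): centre of the lever's head: black square knob, white spot on top, 28 x 28 x 36 mm tall (18 mm above and below this point), on an 8 mm steel stem, 135 mm from the pivot. It stays where left; about 3 N at the head moves it; it cannot twist or come off. Fully home in a corner slot it is at x +-40, y +-44 to 51 mm from the gate centre, z about +40 mm
- sel_lever (a joint): lean of the lever forward (+x of the selector), rad: 0 in the cross channel, about -0.3 fully back, +0.3 fully forward
- sel_side (a joint): lean of the lever to the left (+y of the selector), rad: 0 in the middle, about +0.37 at the left end of the channel, -0.37 at the right end
- disc_green: green disc, 22 mm diameter, 4 mm thick, fixed on the selector's top outboard (in y) of one corner slot, at x = +-40, y = +-78 mm from the gate centre: level in x with the lever head fully home in that slot. Which corner has which colour varies. Origin: centre of its underside, axes as the selector's
- disc_red: red disc, 22 mm diameter, 4 mm thick, fixed on the selector's top outboard (in y) of one corner slot, at x = +-40, y = +-78 mm from the gate centre: level in x with the lever head fully home in that slot. Which corner has which colour varies. Origin: centre of its underside, axes as the selector's
- disc_yellow: yellow disc, 22 mm diameter, 4 mm thick, fixed on the selector's top outboard (in y) of one corner slot, at x = +-40, y = +-78 mm from the gate centre: level in x with the lever head fully home in that slot. Which corner has which colour varies. Origin: centre of its underside, axes as the selector's
- disc_blue: blue disc, 22 mm diameter, 4 mm thick, fixed on the selector's top outboard (in y) of one corner slot, at x = +-40, y = +-78 mm from the gate centre: level in x with the lever head fully home in that slot. Which corner has which colour varies. Origin: centre of its underside, axes as the selector's
- dropper_bottle: amber glass bottle with a red rubber bulb, loose, 46 mm diameter, 118 mm tall; origin: on the underside at its middle
- jar: clear jar with white cap, loose, 52 mm diameter, 75 mm tall; origin: on the underside at its middle
- beaker: small open glass beaker, loose, 60 mm diameter, 80 mm tall; origin: on the underside at its middle
- screwdriver: screwdriver with red handle lying on the bench, loose, 170 mm long along its x; origin: on the underside at its middle
- mouse: black computer mouse, loose, 100 x 60 x 30 mm, on a green mat 3 mm thick; origin: on the underside at its middle
- ferrule_tin: flat steel tin, loose, 60 mm diameter, 22 mm tall; origin: on the underside at its middle
- wrench: open-ended wrench lying on the bench, loose, 150 mm long along its x; origin: on the underside at its middle

How it is judged (in metres and radians):
At the end, for the whole second after the job is handed in: the lever head rests in the green disc's slot: within 10 mm of the disc along the slot (fully home is level with the disc), within 42 mm of it horizontally, and at rest (horizontal distance between lever_head and disc_green below 0.042 m and x of lever_head in the frame of disc_green between -0.01 and 0.01 m and velocity of joint sel_lever between -0.05 and 0.05 rad/s and velocity of joint sel_side between -0.05 and 0.05 rad/s); the robot touches nothing.
It fails at once if the lever is pushed more than about halfway into the slot of another colour ((horizontal distance between lever_head and disc_red below 0.045 m and x of lever_head in the frame of disc_red between -0.018 and 0.018 m) or (horizontal distance between lever_head and disc_yellow below 0.045 m and x of lever_head in the frame of disc_yellow between -0.018 and 0.018 m) or (horizontal distance between lever_head and disc_blue below 0.045 m and x of lever_head in the frame of disc_blue between -0.018 and 0.018 m)).
It fails at once if the lever's head is gripped: fingers press on opposite sides of it at once (contact force between each of sel_lever_c1, sel_lever_c3 and the fingers above 1 N or contact force between each of sel_lever_c2, sel_lever_c4 and the fingers above 1 N).
It fails at once if the lever's head is pushed with the arm or the gripper's body instead of the fingers (contact force between any of sel_lever_c1, sel_lever_c2, sel_lever_c3, sel_lever_c4 and the arm above 2 N).
It fails at once if a loose thing on the bench is moved or lifted more than 20 mm (distance of any of dropper_bottle, jar, beaker, screwdriver, mouse, ferrule_tin, wrench from where it was at the start of the episode above 0.02 m).
It also fails if it takes over 45 s, if anything falls off the work surface, if the arm or the gripper's body presses on something with over 40 N, if the wrist force passes 120 N, or if a joint passes its speed limit or range.

### The arm

A 7-joint arm with a two-finger parallel gripper is mounted at the origin on the work surface. World frame = base frame: x ahead of the robot, y to its left, z up, the work surface at z = 0. Lengths are in mm, angles in rad, forces in N, time in s.
With the tool pointing down it reaches from about 425 to 1025 mm from the base axis. Payload 9.4 kg.
Tool frame: the origin (TCP) lies at the very end of the fingers, on their centre line; the grasp point (between the pads) lies 19 mm behind it; z points along the fingers, y is the line along which they close (so a half turn about z gives the same grasp; the last joint's range is limited). The gripper opens to 93 mm and grips with 3 to 60 N. Pads are 15 mm wide; open, the fingers measure 128 mm over their backs; the gripper's body (75 mm by 188 mm) begins 65 mm behind the grasp point.
Start: joints at [-1.232, 0.599, -0.003, 1.599, 0.002, 0.943, -0.08], TCP at [292.848, 663.223, 218.618] pointing down, gripper open.
Joint ranges: [-2.57, 2.57], [-0.35, 1.97], [-1.29, 1.29], [0.11, 2.56], [-1.05, 4.19], [0.11, 1.86], [-2.63, 2.63]. Speed limits (rad/s): [2.22, 2.22, 3.01, 3.01, 3.14, 3.14, 3.14].

### API

Orientations are given as a unit quaternion [w, x, y, z].
In Python, from rig import arm, camrig, finish_job gives the robot as it stands (arm), with the cameras (camrig) and the job as plain functions.
- The arm moves only by the shell command python3 steer.py [FORCE], which reads ROWS from standard input. ROWS is 1 to 10 rows, parted by a bar, with the numbers parted by spaces; each row has 5 numbers: dx, dy, dz in shares of the most that a row can go, 1 being 62.5 mm, then a turn about the tool's z in normalised numbers (1 is pi rad), then the finger opening in mm; each row shifts and turns the commanded pose from where the row before left it, along the tool's axes as they then stand; what a row does not reach is not made up. A row lasts 1/8 s, in which the tool goes at most 62.5 mm and 0.188 rad, less where a joint would pass 70% of its speed; a pose out of reach is approached as far as the arm can. The fingers move at their own pace and stop on an object; FORCE is the grip in N (left out, the last holds). Time passes only in rows, so rows that do not move let the fingers close. It prints the time, the measured TCP pose, the force, the opening and the grip force at its end. Input that does not fit is refused with a message, and nothing moves.
- arm.observe(): the state, without advancing time (a new reading comes with each control period).
- camrig.capture(name): name is "side" or "top"; returns the picture (384x512x3 uint8, red, green, blue); there is no depth.
- camrig.calibration(name): a dict with "fx", "fy", "cx", "cy" (pixels), "D" ([k1, k2, p1, p2, k3] as OpenCV has them; the pictures are not rectified), "R" (3x3) and "t" (3): a world point X has camera coordinates R X + t. Camera axes: x right, y down, z forward; pixel columns grow to the right and rows downward; lengths in mm; the calibration is good to about 2 mm. A picture is of the moment at which its call begins. calibration takes no time and is no camera call.
- finish_job(): hands the job in; it is judged then, once.
The state is a dict: "t": time; "joints": joint angles; "dq": joint speeds; "tau": joint torques, N m; "ee_pos": TCP position; "ee_rot": TCP orientation; "contact_force": force on the tool from outside, world axes, zero at the start; "moment": the same for the moment, N m; "width": finger opening in mm; "grasp_force": force on a finger pad.
Only numpy, scipy, OpenCV 4.12 (cv2) and the standard library are available. Lean on these libraries where they do the work, as an engineer would, in place of code of your own. Each camera call takes 0.05 s, during which the arm holds its last target. There are 200 camera calls.

## Working session

There is one attempt and no reset: what is moved stays moved. The work goes in short steps, Python scripts to look and compute and a shell command to move; the robot and the scene stay as the last step left them, time stands still between calls to the robot, and variables do not carry over. Pictures are saved under pics/ and viewed, at most 10 in all, crops included, and the job is handed in when it is done.

```bash
mkdir -p pics; python3 - <<'E'
from rig import arm, camrig, finish_job
import cv2
for n in("side","top"):
    cv2.imwrite(f"pics/{n}0.png",cv2.resize(camrig.capture(n)[:,:,::-1],(800,600),interpolation=cv2.INTER_CUBIC))
    c=camrig.calibration(n);print(n,c)
s=arm.observe();print(s['ee_pos'],s['ee_rot'],s['width'])
E
```

```text
side {'fx': 417.2211802266355, 'fy': 417.2211802266355, 'cx': 250.87535787682637, 'cy': 200.3882559204675, 'D': array([-0.04971998,  0.        ,  0.        ,  0.        ,  0.        ]), 'R': array([[ 0.99980509, -0.01009566,  0.01696641],
       [ 0.00940978, -0.51180716, -0.85904883],
       [ 0.01735619,  0.85904104, -0.51161241]]), 't': array([-526.92665736,   92.97019199, 1166.12528097])}
top {'fx': 460.3620062249708, 'fy': 460.3620062249708, 'cx': 253.6719659629025, 'cy': 188.4235867115003, 'D': array([0.04095183, 0.        , 0.        , 0.        , 0.        ]), 'R': array([[-0.00136217, -0.99999501, -0.00284869],
       [-0.9883893 ,  0.00177917, -0.15193233],
       [ 0.15193664,  0.00260866, -0.98838679]]), 't': array([  -7.56830981,  568.1662614 , 1432.88767192])}
[292.66648849 662.82997647 217.81408471] [-7.11218015e-05  2.06345498e-01  9.78478937e-01 -7.07732506e-04] 93.2555280028783
```

View pics/top0.png

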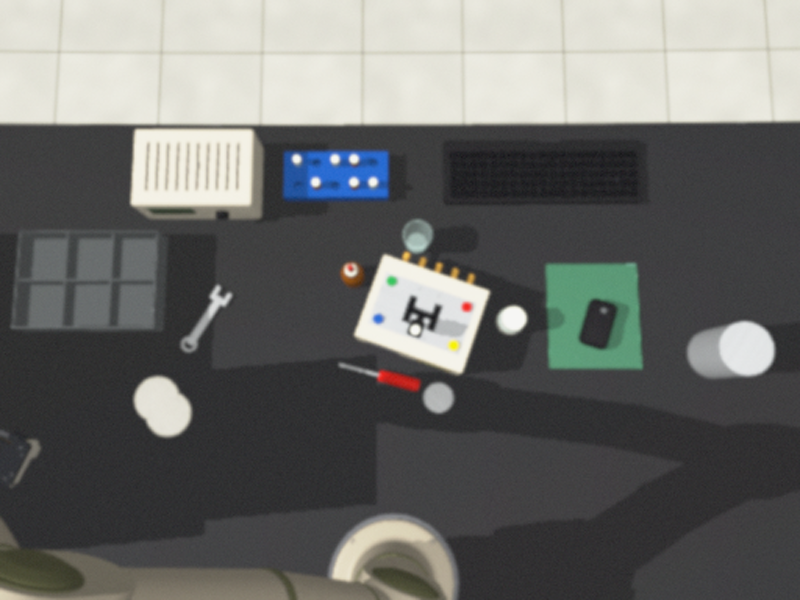

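View pics/side0.png

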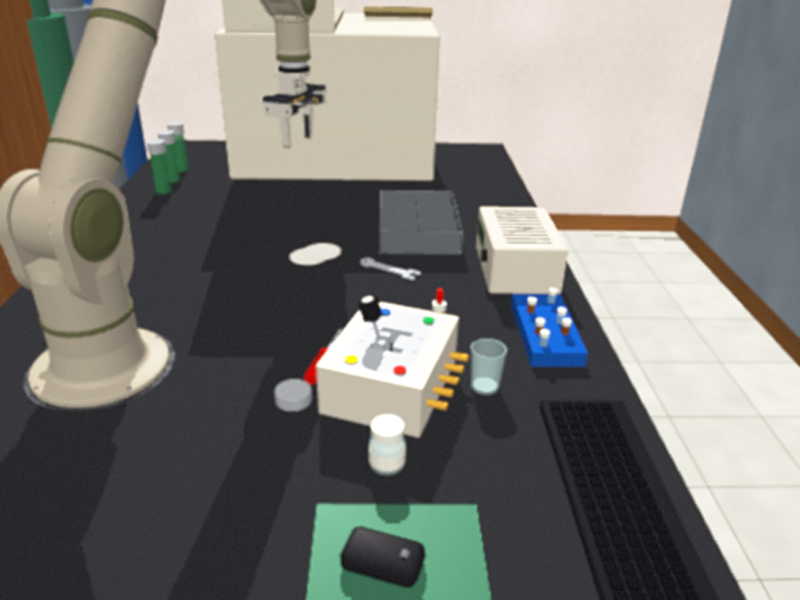

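The top view shows the selector with green at (392,281), forward-left; red (467,307), yellow (453,345) and blue (378,319). The head is at (415,329), in the park slot. Next I'll triangulate the discs.

```bash
cat > h.py <<'E'
from rig import arm, camrig, finish_job
import cv2, numpy as np
def und(n,p):
    c=camrig.calibration(n);K=np.array([[c['fx'],0,c['cx']],[0,c['fy'],c['cy']],[0,0,1]])
    return cv2.undistortPoints(np.array([[p]],float),K,c['D'])[0,0]
def tri(ps,pt):
    P=[np.c_[camrig.calibration(n)['R'],camrig.calibration(n)['t']] for n in("side","top")]
    X=cv2.triangulatePoints(P[0],P[1],und("side",ps),und("top",pt))[:,0];return X[:3]/X[3]
def ray(n,p,z):
    c=camrig.calibration(n);d=c['R'].T@np.append(und(n,p),1);o=-c['R'].T@c['t'];return o+d*(z-o[2])/d[2]
def blob(im,guess,hlo,hhi,r=9,smin=90):
    h=cv2.cvtColor(im,cv2.COLOR_RGB2HSV);m=((h[...,0]>=hlo)&(h[...,0]<=hhi)&(h[...,1]>smin)&(h[...,2]>60))
    y,x=np.nonzero(m);k=np.hypot(x-guess[0],y-guess[1])<r;return x[k].mean(),y[k].mean()
E
python3 - <<'E'
from h import *
s=camrig.capture("side");t=camrig.capture("top");k=1/1.5625
G=dict(green=((428,321),(392,281),45,85),red=((400,370),(467,307),170,180),yellow=((351,360),(453,345),22,38),blue=((386,313),(378,319),100,130))
Q={}
for n,(a,b,lo,hi) in G.items():
    try:
        a=blob(s,np.array(a)*k,lo,hi);b=blob(t,np.array(b)*k,lo,hi)
        Q[n]=ray("top",b,104);print(n,a,b,tri(a,b).round(1),Q[n].round(1),ray("side",a,104).round(1))
    except Exception as e: print(n,e)
c=sum(Q.values())/4;print(c)
print(np.degrees([np.arctan2(*(Q[a]-Q[b])[[1,0]]) for a,b in(("green","blue"),("red","yellow"))]),np.degrees([np.arctan2(*(Q[a]-Q[b])[[1,0]])-np.pi/2 for a,b in(("green","red"),("blue","yellow"))]))
for n,im,x,y in(("s",s,237,197),("t",t,266,205)):
    cv2.imwrite(f"pics/{n}1.png",cv2.resize(im[y-50:y+50,x-65:x+65,::-1],None,fx=6,fy=6,interpolation=cv2.INTER_CUBIC))
E
```

```text
green (np.float64(273.9130434782609), np.float64(204.56521739130434)) (np.float64(250.32), np.float64(179.24)) [587.8   1.7 100.6] [587.5   1.7 104. ] [587.1  -4.  104. ]
red (np.float64(256.0), np.float64(239.0)) (np.float64(nan), np.float64(nan)) [nan nan nan] [nan nan nan] [ 535.7 -161.   104. ]
yellow (np.float64(224.43243243243242), np.float64(229.78378378378378)) (np.float64(289.8333333333333), np.float64(220.5)) [ 459.9 -118.7  100.3] [ 460.  -118.4  104. ] [ 459.7 -124.1  104. ]
blue (np.float64(245.79166666666666), np.float64(199.375)) (np.float64(241.68965517241378), np.float64(203.55172413793105)) [512.1  28.2 100.4] [512.1  28.1 104. ] [511.6  21.9 104. ]
[nan nan nan]
[-19.30367599          nan] [         nan -19.57435812]h.py:13: RuntimeWarning: Mean of empty slice.
  y,x=np.nonzero(m);k=np.hypot(x-guess[0],y-guess[1])<r;return x[k].mean(),y[k].mean()
  ret = ret.dtype.type(ret / rcount)
```

View pics/t1.png

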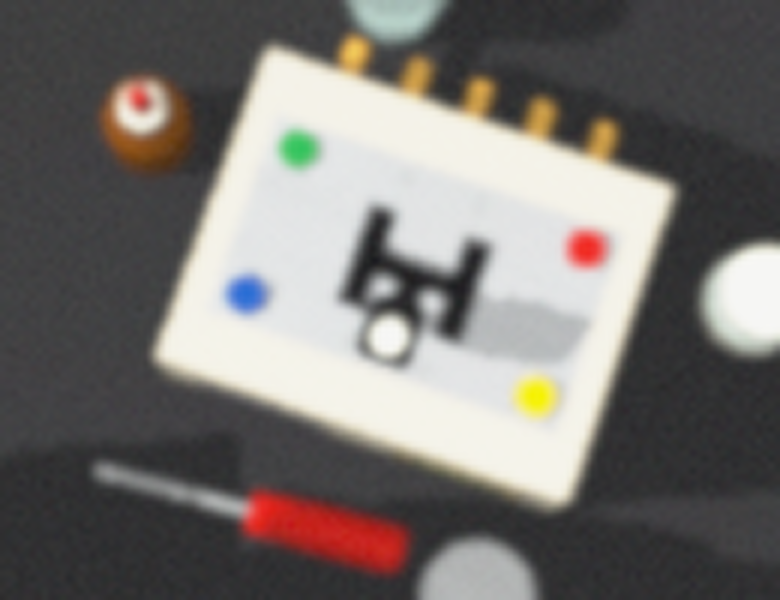

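View pics/s1.png

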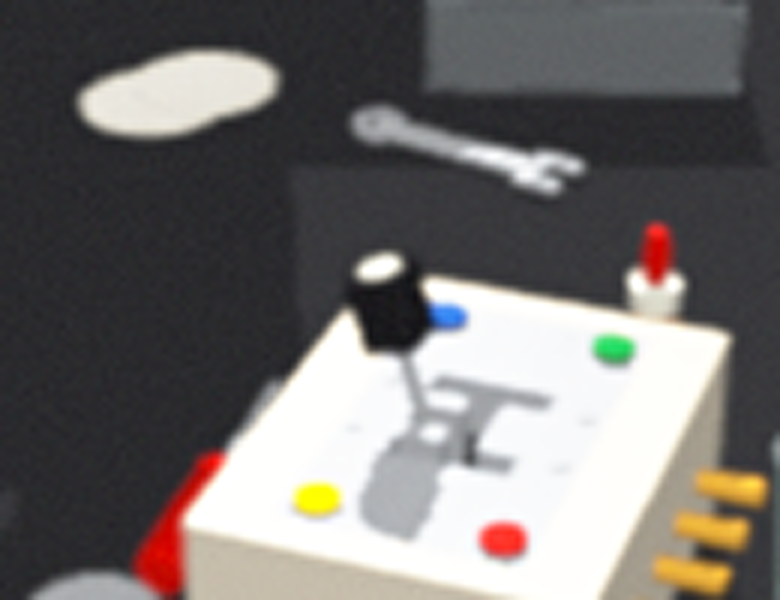

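Triangulation agrees with the stated geometry. The gate centre is about (523.5,-58.5) and the yaw about -19.55°. Green is the forward-left slot, so the route is park → channel → left → forward. I'll align the tool with the selector, close the fingers and go behind the head.

Careful with the scale: shifts go in shares of 62.5 mm and turns go in shares of pi rad. That gives: -50 mm is -0.8, -36 mm is -0.576, -0.074 rad / 3.1416 = -0.0236.

```bash
cat > loc.py <<'E'
from h import *
from scipy.spatial.transform import Rotation as Ro
def loc(p,c=(523.5,-58.5),a=-19.55):
    a=np.radians(a);d=np.array(p[:2])-c;return np.array([d@[np.cos(a),np.sin(a)],d@[-np.sin(a),np.cos(a)],p[2]])
if __name__=="__main__":
    o=arm.observe();q=o['ee_rot'];R=Ro.from_quat([*q[1:],q[0]]).as_matrix()
    print("t",o['t'],"local",loc(o['ee_pos']).round(1),"yaw of tool y minus sel y",round(np.arctan2(R[1,1],R[0,1])-np.radians(70.45),4),"F",np.round(o['contact_force'],1),"w",round(o['width'],1))
E
echo '0 0 0 -0.0236 0 | 0 0 0 0 0 | -0.8 -0.576 0 0 0 | -0.8 -0.576 0 0 0 | -0.8 -0.576 0 0 0 | -0.8 -0.576 0 0 0 | -0.8 -0.576 0 0 0 | -0.8 -0.576 0 0 0' | python3 steer.py; python3 loc.py
```

```text
t: 1.2
ee_pos: [504.1, 357.5, 218.8]
ee_rot: [0.0, 0.171, 0.985, 0.0]
contact_force: [1.2, 0.2, -0.3]
width: 17.5
grasp_force: 0.0
t 1.2 local [-157.5  385.5  218.8] yaw of tool y minus sel y -0.0024 F [ 1.2  0.2 -0.3] w 17.5
```

Scaled: -55 mm is -0.88, -30 mm is -0.48.

```bash
echo '0.16 -0.88 0 0 0 | 0 -0.88 0 0 0 | 0 -0.88 0 0 0 | 0 -0.88 0 0 0 | -0.08 -0.88 0 0 0 | -0.32 -0.88 0 0 0 | -0.48 -0.88 0 0 0 | -0.448 0 0 0 0 | 0 0 0 0 0' | python3 steer.py; python3 loc.py
python3 - <<'E'
from h import *
for n,x,y in(("side",245,185),("top",266,205)):
    im=camrig.capture(n)
    cv2.imwrite(f"pics/{n}2.png",cv2.resize(im[y-50:y+50,x-65:x+65,::-1],None,fx=6,fy=6,interpolation=cv2.INTER_CUBIC))
E
```

```text
t: 2.33
ee_pos: [444.5, -29.1, 218.8]
ee_rot: [0.001, 0.172, 0.985, 0.0]
contact_force: [-0.7, 0.1, 0.5]
width: 0.5
grasp_force: 0.0
t 2.325 local [-84.3   1.3 218.8] yaw of tool y minus sel y -0.0051 F [-0.7  0.1  0.5] w 0.5
```

View pics/side2.png

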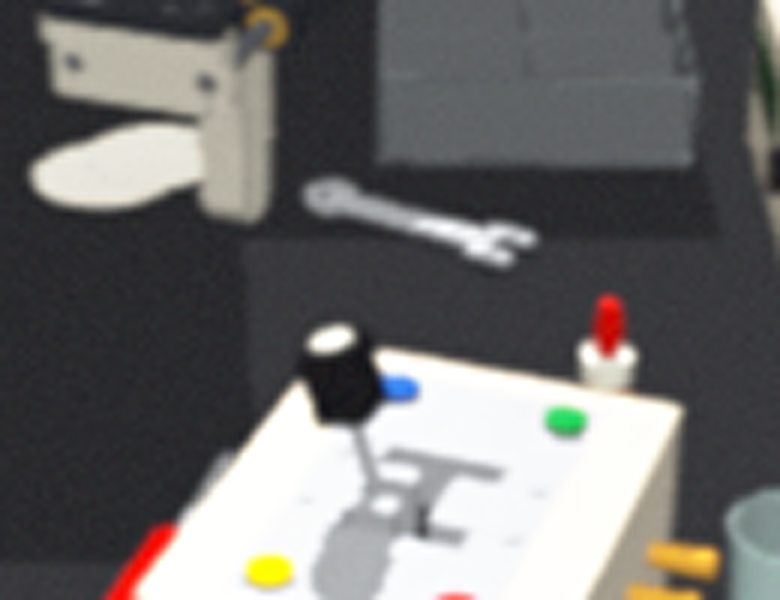

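The closed fingers (tip at (235,215)) are behind the black head (340,380) and clear of it. I'll go down and push forward into the channel.

Scaled: 50 mm is 0.8, 46 mm is 0.736.

```bash
echo '0 -0.016 0.8 0 0 | 0 0 0.736 0 0 | 0 0 0 0 0 | -0.192 0 0 0 0 | -0.16 0 0 0 0 | -0.16 0 0 0 0 | -0.16 0 0 0 0 | -0.16 0 0 0 0 | -0.128 0 0 0 0' | python3 steer.py; python3 loc.py;echo '-0.064 0 0 0 0 | 0 0 0 0 0' | python3 steer.py;python3 loc.py
```

```text
t: 3.55
ee_pos: [499.7, -49.2, 122.7]
ee_rot: [0.0, 0.17, 0.985, -0.0]
contact_force: [-2.5, 0.7, 1.5]
width: 0.6
grasp_force: 1.2
t 3.55 local [-25.5   0.8 122.7] yaw of tool y minus sel y -0.0007 F [-2.5  0.7  1.5] w 0.6
t: 3.8
ee_pos: [503.0, -50.4, 122.5]
ee_rot: [0.0, 0.17, 0.985, -0.0]
contact_force: [-0.7, 1.3, -0.5]
width: 0.6
grasp_force: 0.3
t 3.8 local [-22.    0.8 122.5] yaw of tool y minus sel y -0.0008 F [-0.7  1.3 -0.5] w 0.6
```

Scaled: -2 mm is -0.032.

```bash
for i in 1 2; do echo '-0.032 0 0 0 0 | 0 0 0 0 0' | python3 steer.py >/dev/null;python3 loc.py; done
python3 - <<'E'
from h import *
for n,x,y in(("side",245,185),("top",266,205)):
    im=camrig.capture(n)
    cv2.imwrite(f"pics/{n}3.png",cv2.resize(im[y-50:y+50,x-65:x+65,::-1],None,fx=6,fy=6,interpolation=cv2.INTER_CUBIC))
E
```

```text
t 4.05 local [-20.5   0.8 122.6] yaw of tool y minus sel y -0.0005 F [-2.3  0.   0.9] w 0.7
t 4.3 local [-18.9   0.7 122.6] yaw of tool y minus sel y -0.0004 F [-4.6  1.1  4.3] w 0.5
```

View pics/side3.png

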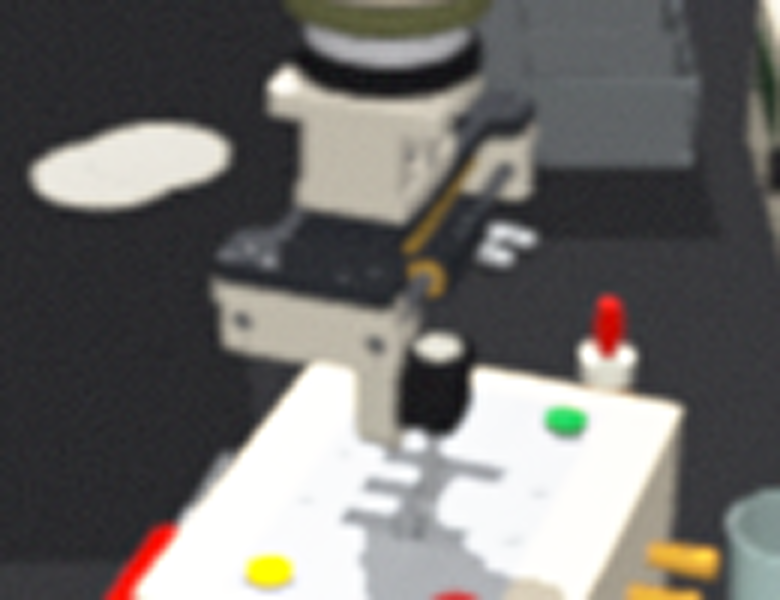

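The head is upright and in the channel, just ahead of the fingers (435,390). Now I'll go round to its right side.

Scaled: -25 mm is -0.4, -24 mm is -0.384.

```bash
echo '0.192 0 0 0 0 | 0.224 0 0 0 0 | 0 -0.384 0 0 0 | 0 -0.4 0 0 0 | 0 0 0 0 0 | -0.24 0 0 0 0 | -0.24 0 0 0 0 | -0.24 0 0 0 0 | 0 0 0 0 0' | python3 steer.py; python3 loc.py
```

```text
t: 5.52
ee_pos: [509.6, -104.3, 122.4]
ee_rot: [0.0, 0.17, 0.985, 0.0]
contact_force: [0.7, -0.5, -0.0]
width: 0.7
grasp_force: 0.0
t 5.525 local [  2.3 -47.8 122.4] yaw of tool y minus sel y -0.0005 F [ 0.7 -0.5 -0. ] w 0.7
```

Scaled: 10 mm is 0.16, 9 mm is 0.144.

```bash
echo '0 0.16 0 0 0 | 0 0.144 0 0 0 | 0 0.128 0 0 0 | 0 0.128 0 0 0 | 0 0.128 0 0 0 | 0 0.128 0 0 0 | 0 0.064 0 0 0 | 0 0 0 0 0' | python3 steer.py; python3 loc.py; for i in 1 2; do echo '0 0.032 0 0 0 | 0 0 0 0 0' | python3 steer.py >/dev/null;python3 loc.py; done
```

```text
t: 6.52
ee_pos: [526.6, -51.9, 122.5]
ee_rot: [-0.0, 0.17, 0.985, 0.0]
contact_force: [-0.5, -0.9, -0.2]
width: 0.7
grasp_force: 0.3
t 6.525 local [  0.7   7.3 122.5] yaw of tool y minus sel y 0.0001 F [-0.5 -0.9 -0.2] w 0.7
t 6.775 local [  0.7   8.7 122.6] yaw of tool y minus sel y -0.0008 F [-1.3 -1.8 -1. ] w 0.3
t 7.025 local [  0.7  10.8 122.6] yaw of tool y minus sel y -0.0006 F [-1.3 -2.6 -2.9] w 0.8
```

Scaled: 2 mm is 0.032.

```bash
for i in 1 2; do echo '0 0.032 0 0 0 | 0 0 0 0 0' | python3 steer.py >/dev/null;python3 loc.py; done
python3 - <<'E'
from h import *
for n,x,y in(("side",245,185),("top",266,205)):
    im=camrig.capture(n)
    cv2.imwrite(f"pics/{n}4.png",cv2.resize(im[y-50:y+50,x-65:x+65,::-1],None,fx=6,fy=6,interpolation=cv2.INTER_CUBIC))
E
```

```text
t 7.275 local [  0.8  13.  122.6] yaw of tool y minus sel y -0.0004 F [-1.6 -2.7 -2.2] w 0.6
t 7.525 local [  0.8  15.  122.7] yaw of tool y minus sel y -0.0003 F [-0.8 -2.2 -2. ] w 0.1
```

View pics/side4.png

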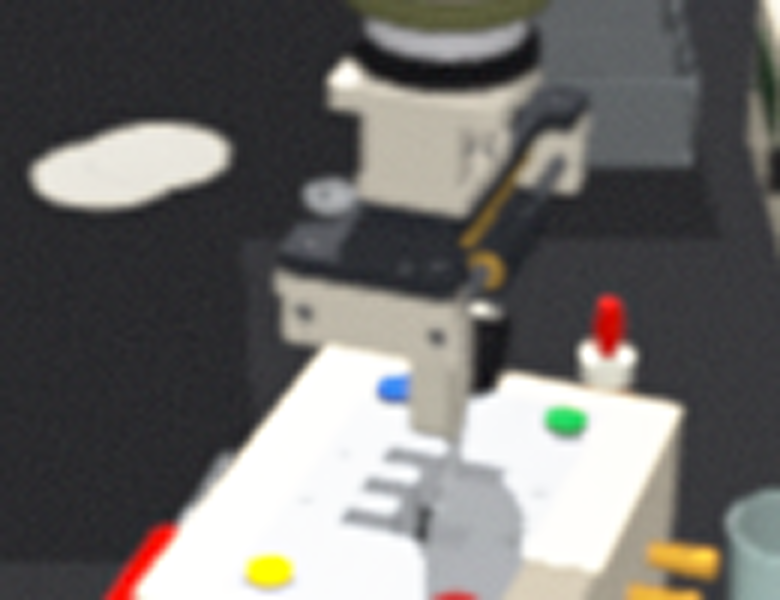

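The head is well over to the left, but the force isn't rising yet. I'll keep going until the wall stops it.

Scaled: 2 mm is 0.032.

```bash
for i in 1; do echo '0 0.032 0 0 0 | 0 0 0 0 0' | python3 steer.py >/dev/null;python3 loc.py; echo '0 0.032 0 0 0 | 0 0 0 0 0' | python3 steer.py >/dev/null;python3 loc.py;  done
```

```text
t 7.875 local [  0.8  16.8 122.6] yaw of tool y minus sel y -0.0005 F [-1.3 -2.9 -1.7] w 0.4
t 8.125 local [  0.6  17.5 122.5] yaw of tool y minus sel y -0.0016 F [-1.  -6.6 -1.9] w 0.8
```

The wall is reached (6.6 N). Next I go round behind the head and push forward into the green slot.

Scaled: 24 mm is 0.384, 22 mm is 0.352.

```bash
echo '0 -0.16 0 0 0 | 0.352 0 0 0 0 | 0.384 0 0 0 0 | 0 0.32 0 0 0 | 0 0.32 0 0 0 | 0 0 0 0 0' | python3 steer.py; python3 loc.py;  echo '-0.192 0 0 0 0 | -0.16 0 0 0 0 | -0.128 0 0 0 0 | -0.128 0 0 0 0 | -0.128 0 0 0 0 | -0.096 0 0 0 0 | 0 0 0 0 0' | python3 steer.py; python3 loc.py
```

```text
t: 8.88
ee_pos: [498.0, 4.1, 122.9]
ee_rot: [0.001, 0.169, 0.986, 0.001]
contact_force: [-0.0, -0.5, -0.1]
width: 0.3
grasp_force: 0.0
t 8.875 local [-45.   50.5 122.9] yaw of tool y minus sel y 0.0021 F [-0.  -0.5 -0.1] w 0.3
t: 9.75
ee_pos: [546.5, -15.1, 122.5]
ee_rot: [0.0, 0.17, 0.985, -0.0]
contact_force: [-1.2, -0.5, -0.1]
width: 0.5
grasp_force: 0.6
t 9.75 local [  7.2  48.6 122.5] yaw of tool y minus sel y -0.0009 F [-1.2 -0.5 -0.1] w 0.5
```

Scaled: -4 mm is -0.064.

```bash
echo '-0.064 0 0 0 0 | 0 0 0 0 0' | python3 steer.py>/dev/null; python3 loc.py;echo '-0.048 0 0 0 0 | 0 0 0 0 0' | python3 steer.py>/dev/null; python3 loc.py;echo '-0.032 0 0 0 0 | 0 0 0 0 0' | python3 steer.py>/dev/null; python3 loc.py
```

```text
t 10.0 local [ 10.9  48.9 122.6] yaw of tool y minus sel y -0.0005 F [-2.7 -1.  -2. ] w 0.1
t 10.25 local [ 13.5  48.8 122.5] yaw of tool y minus sel y -0.0005 F [-4.3  0.7 -2. ] w 0.9
t 10.5 local [ 14.1  48.7 122.4] yaw of tool y minus sel y -0.0002 F [-8.1  2.7  0.7] w 0.5
```

The force has risen at 14 mm, where I expected fully home. One more nudge, then I'll back off and look.

Scaled: -2 mm is -0.032.

```bash
echo '-0.032 0 0 0 0 | 0 0 0 0 0' | python3 steer.py>/dev/null; python3 loc.py; echo '0.32 0 0 0 0 | 0.48 0 0 0 0 | 0 0 -0.8 0 0 | 0 0 -0.8 0 0 | 0.8 0 0 0 0 | 0 0 0 0 0' | python3 steer.py>/dev/null; python3 loc.py
python3 - <<'E'
from h import *
I=[camrig.capture(n)[y-50:y+50,x-65:x+65,::-1] for n,x,y in(("side",265,195),("top",266,205))]
cv2.imwrite("pics/f5.png",cv2.resize(np.vstack(I),None,fx=3,fy=3,interpolation=cv2.INTER_CUBIC))
E
```

```text
t 10.75 local [ 14.5  48.7 122.2] yaw of tool y minus sel y 0.0002 F [-11.2   3.8   4.1] w 0.2
t 11.5 local [-83.7  49.2 223.9] yaw of tool y minus sel y 0.0011 F [0.7 0.4 0.8] w 0.5
```

View pics/f5.png

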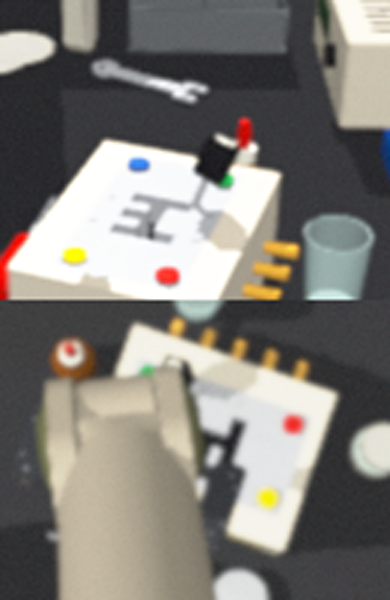

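The final picture shows the head (side view, (217,158)) beside the green disc (228,181). It was stopped by the slot end, the arm is clear and nothing else has moved.

```bash
python3 -c "
from rig import arm, camrig, finish_job
print(finish_job())"
```

```text
the job is handed in; nothing more can be done
None
```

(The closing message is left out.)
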